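# Put away the first-aid stock

### The arm

A 7-joint arm with a two-finger parallel gripper is mounted at the origin on the work surface. World frame = base frame: x ahead of the robot, y to its left, z up, the work surface at z = 0. Lengths are in mm, angles in degrees, forces in N, time in s.
With the tool pointing down it reaches from about 400 to 850 mm from the base axis. Payload 4.4 kg.
Tool frame: the origin (TCP) lies between the finger pads; the fingertips stand 22 mm ahead of it and the grasp point (between the pads) lies 3 mm ahead of it; z points along the fingers, x is the direction in which the jaws open and shut, and the axes are right-handed (so a half turn about z gives the same grasp; the last joint's range is limited). The gripper opens to 94 mm and grips with 3 to 60 N. Pads are 16 mm wide; open, the fingers measure 119 mm over their backs; the gripper's body (75 mm by 177 mm) begins 78 mm behind the grasp point.
Start: joints at [-74.072, 36.005, 2.206, 86.941, -1.547, 57.084, -1.146], TCP at [219.07, 611.985, 227.478] pointing down, gripper open.
Joint ranges: [-175.42, 175.42], [-21.48, 121.26], [-71.46, 75.88], [10.55, 141.38], [-63.04, 243.04], [13.31, 113.54], [-168.57, 168.57]. Speed limits (degrees/s): [147.25, 147.25, 180, 180, 180, 180, 180].

### API

Orientations are given as a 3x3 rotation matrix whose columns are the frame's x, y, z axes.
In Python, from station import env gives the robot as it stands.
- The arm moves only by the tool play_rows, never from a script. Its argument "increments" is a list that holds one entry, the list of rows, each a list of 5 numbers: the opening, from -1 (shut) to 1 (fully open), so that 0 is half open, then the shift along the tool's x, y, z in mm, then the turn about the tool's z in rad. In form: [[[grip, dx, dy, dz, turn], ...]]. A call has 1 to 20 rows; each row shifts and turns the commanded pose from where the row before left it, along the tool's axes as they then stand; what a row does not reach is not made up. A row lasts 1/8 s, in which the tool goes at most 62.5 mm and 10.7 degrees, less where a joint would pass 70% of its speed; a pose out of reach is approached as far as the arm can. A call with a gripper value outside its range is refused whole. The fingers move at their own pace and stop on an object; the grip force is fixed at half the most. Time passes only in rows, so rows that do not move let the fingers close. It gives the time, the measured TCP pose, the force and the opening at its end, in the units of the state.
- env.read_state(): the state, without advancing time (a new reading comes with each control period).
- env.snapshot(name): name is "scene" or "top" or "wrist"; returns a dict with "color" (480x640x3 uint8, blue, green, red), "fx", "fy", "cx", "cy" (pixels), "R" (3x3) and "t" (3): a world point X has camera coordinates R X + t; the wrist camera has in their place "mount" (4x4, takes a point from camera to tool coordinates, whose origin is the TCP and whose axes are the tool frame's). Camera axes: x right, y down, z forward; pixel columns grow to the right and rows downward; lengths in mm; the calibration is good to about 2 mm. A picture is of the moment at which its call begins: read the wrist's pose just before it. There is no depth.
- env.finish_job(): hands the job in, once; it reports no verdict.
The state is a dict: "time_s": time; "joints": joint angles; "qd": joint speeds; "joint_torque": joint torques, N m; "position": TCP position; "tool_rot": TCP orientation; "ft_force": force on the tool from outside, world axes, zero at the start; "torque": the same for the moment, N m; "opening": opening from 0.0 (shut) to 1.0 (fully open).
Only numpy, scipy, OpenCV 4.12 (cv2) and the standard library are available. Lean on these libraries where they do the work, as an engineer would, in place of code of your own. Each camera call takes 0.05 s, during which the arm holds its last target.

### The job

Put away the loose first-aid stock: stand the white tablet jar with the red cap upright in the red tray, stand the brown drops bottle with the blue cap upright in the blue tray, and lay the green plaster carton in the green tray with its white cross still on top. Turn the tape reel until its notch lines up with the key of the orange spindle on the tape dispenser, so that it drops fully home onto the dispenser's base. Take them in any order, let go of everything, and leave the white cup and the yellow thermometer where they are.

Things in the scene. Friction and masses are not known exactly. Their poses are not given: they have to be found in the camera images.
- tablet_jar: Loose white round tablet jar, standing: body 40 mm in diameter up to 40 mm, red cap 35 mm in diameter from 44 to 58 mm; 58 mm tall, 50 to 100 g. Origin at the centre of its underside, z up. Any yaw.
- drops_bottle: Loose brown round drops bottle, standing: body 36 mm in diameter up to 36 mm, then narrowing to a blue cap 23 mm in diameter from 44 to 60 mm; 60 mm tall, 55 to 115 g. Origin at the centre of its underside, z up. Any yaw.
- plaster_carton: Loose stiff green carton with a white cross on top, 72 (x) x 40 (y) x 38 (z) mm, 40 to 85 g: grip it across its 40 mm sides (its y). Origin at the centre of its underside, z up.
- tape_reel: Loose rigid reel lying flat, 40 to 85 g: white band 54 mm in diameter, 26 mm tall, black core with an open bore 25 mm in diameter; one notch 13 mm wide runs from the bore to 21 mm from the axis along the reel's +x, with a small red mark on the band at its outer end. Grip it across the outside, any way round. Origin on its axis at the underside, z up.
- red_tray: Fixed red square open tray, 120 x 120 mm outside, 18 mm tall, walls 4 mm and inner floor 4 mm above its origin (inside 112 x 112 mm). Origin at the centre of its underside on the desk.
- blue_tray: Fixed blue tray, same size and origin as the red one.
- green_tray: Fixed green tray, same size and origin as the red one.
- dispenser: Fixed tape dispenser: grey base 120 (x) x 100 x 12 mm; at its centre an orange spindle 18 mm thick, tip 42 mm above the desk, with a key 8 mm wide out to 16.5 mm from the axis along its +x, 38 mm high; an orange line on the base extends the key. The reel drops on only with its notch over the key (to 8 degrees), underside 12 mm above the desk. Origin: centre of the base's underside, on the axis.
- cup: Bystander: small loose white medicine cup, 42 mm in diameter at the rim, 34 mm tall, standing among the things. Origin at the centre of its underside. Leave it where it is.
- thermometer: Bystander: loose yellow thermometer in its case, 105 x 18 x 12 mm along x, with an 18 mm steel tip at +x, lying among the things. Origin at the centre of the case's underside. Leave it where it is.
Mind the look-alikes: they are no part of the job. What is shaped like the plaster_carton but turquoise is not meant.

How it is judged (in metres and radians):
At the end, for the whole second after the job is handed in: Jar, bottle and carton in the red, blue and green tray: underside within 5 mm of its floor, centre within 42 mm of the tray's along both axes, upright to 0.15 rad. Reel within 8 mm of the spindle's axis, underside within 4.5 mm of the base, level to 0.1 rad. All let go and at rest (x of tablet_jar in the frame of red_tray between -0.042 and 0.042 m and y of tablet_jar in the frame of red_tray between -0.042 and 0.042 m and z of tablet_jar in the frame of red_tray below 0.009 m and angle between each of tablet_jar, drops_bottle, plaster_carton's own z axis and vertical below 0.15 rad and x of drops_bottle in the frame of blue_tray between -0.042 and 0.042 m and y of drops_bottle in the frame of blue_tray between -0.042 and 0.042 m and z of drops_bottle in the frame of blue_tray below 0.009 m and x of plaster_carton in the frame of green_tray between -0.042 and 0.042 m and y of plaster_carton in the frame of green_tray between -0.042 and 0.042 m and z of plaster_carton in the frame of green_tray below 0.009 m and horizontal distance between tape_reel and dispenser below 0.008 m and z of tape_reel in the frame of dispenser below 0.0165 m and angle between tape_reel's own z axis and vertical below 0.1 rad and linear speed of each of tablet_jar, drops_bottle, plaster_carton, tape_reel below 0.02 m/s); the robot touches nothing.
It fails at once if the cup is moved more than 25 mm or tipped over (distance of cup from where it was at the start of the episode above 0.025 m or angle between cup's own z axis and vertical above 0.6 rad).
It fails at once if the thermometer is moved more than 25 mm (distance of thermometer from where it was at the start of the episode above 0.025 m).
It also fails if it takes over 122 s, if anything falls off the work surface, if the arm or the gripper's body presses on something with over 40 N, if the wrist force passes 120 N, or if a joint passes its speed limit or range.

## Working session

There is one attempt and no reset: what is moved stays moved. The work goes in short steps, Python scripts to look and compute and a tool call to move; the robot and the scene stay as the last step left them, time stands still between calls to the robot, and variables do not carry over. Pictures are saved under pics/ and viewed, and the job is handed in when it is done.

Besides the shell and the picture viewer there is one more tool, called after "Call:" by a JSON object that holds its "name" and its "arguments". play_rows: Moves the arm, as the interface text tells. Its arguments: {"type":"object","properties":{"increments":{"type":"array"}},"required":["increments"]}

```bash
mkdir -p pics; cat > h.py <<'E'
from station import env
import numpy as np, cv2
def snap(n,name):
    s=env.snapshot(n); cv2.imwrite(f'pics/{name}.png',s['color']); return s
def ray(s,u,v,z,st=None):
    d=np.array([(u-s['cx'])/s['fx'],(v-s['cy'])/s['fy'],1.])
    if 'mount' in s:
        M=np.array(s['mount']); R=np.array(st['tool_rot']); p=np.array(st['position'])
        o=R@M[:3,3]+p; w=R@M[:3,:3]@d
    else:
        R=np.array(s['R']);t=np.array(s['t']); o=-R.T@t; w=R.T@d
    return o+w*(z-o[2])/w[2]
E
python3 - <<'E'
from h import *
import pickle
st=env.read_state(); print({k:np.round(v,3).tolist() for k,v in st.items()})
d={}
for n in ['top','scene','wrist']:
    d[n]=snap(n,n+'0'); 
d['st']=st; pickle.dump(d,open('d0.pkl','wb'))
for n in ['top','scene']: print(n,d[n]['fx'],-np.array(d[n]['R']).T@np.array(d[n]['t']))
print(d['wrist']['mount'],d['wrist']['fx'])
E
```

```text
{'time_s': 0.0, 'joints': [-74.072, 36.056, 2.202, 86.994, -1.548, 57.085, -1.143], 'qd': [0.014, -0.057, 0.033, 0.036, 0.026, -0.009, -0.023], 'joint_torque': [-0.001, -54.973, 1.144, -18.663, -0.052, 0.024, 0.0], 'position': [218.85, 611.402, 226.599], 'tool_rot': [[0.337, 0.942, -0.001], [0.942, -0.337, -0.002], [-0.002, 0.0, -1.0]], 'ft_force': [0.277, -0.148, -0.168], 'torque': [0.019, 0.004, -0.016], 'opening': 1.0}
top 466.25409206198145 [ 388.02428465    6.05424208 1027.29161015]
scene 608.6541509294464 [1195.96036759 -973.36397771  768.17510791]
[[ 9.99999769e-01  6.70816431e-04 -1.08903428e-04  1.31616921e+00]
 [-6.18435392e-04  9.64679825e-01  2.63424473e-01 -7.66075113e+01]
 [ 2.81766404e-04 -2.63424344e-01  9.64680017e-01 -1.55415719e+02]
 [ 0.00000000e+00  0.00000000e+00  0.00000000e+00  1.00000000e+00]] 367.3610545229698
```

View pics/top0.png

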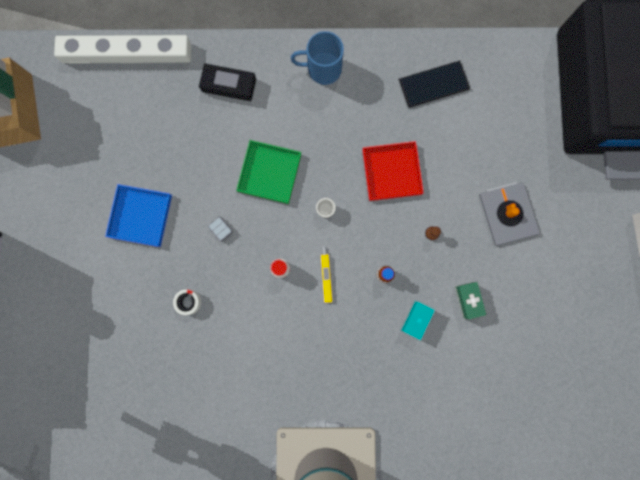

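View pics/scene0.png

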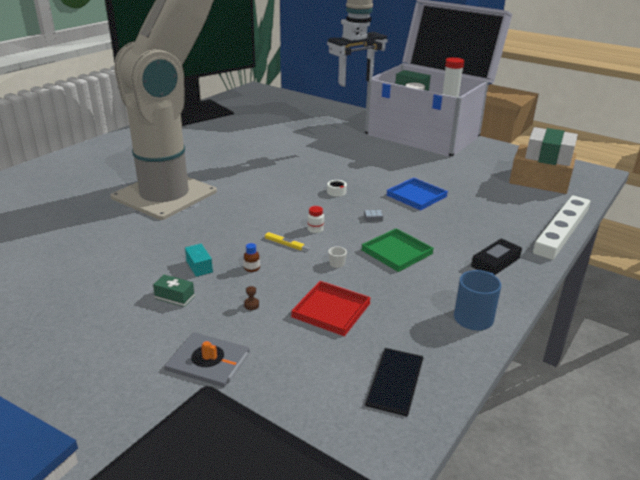

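View pics/wrist0.png

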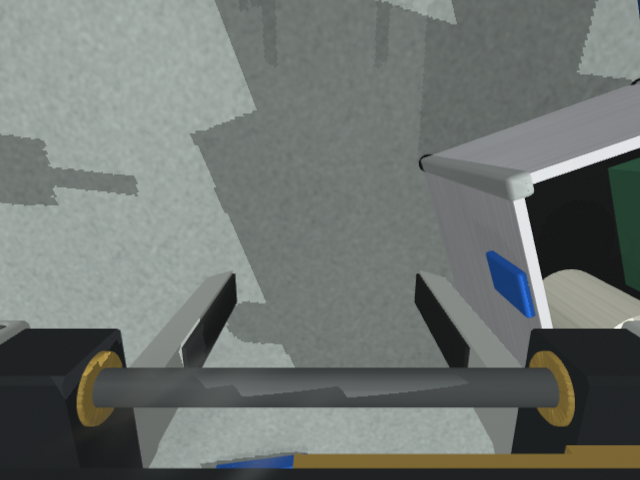

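The top view shows these at (column, row):
- **Parts:** jar with red cap (280,268), brown bottle with blue cap (387,274), green carton with white cross (471,301), reel (187,302).
- **Targets:** dispenser (510,213), blue tray (139,216), green tray (270,172), red tray (393,171).
- **Bystanders:** cup (325,208), thermometer (327,278).
- **Look-alikes:** the turquoise box (418,320) and the brown pawn (433,233). Neither fits: the carton must be green with a white cross, and the bottle must have a blue cap.

Next I'll make enlarged crops to confirm this and take measurements.

```bash
python3 - <<'E'
from h import *
import pickle
d=pickle.load(open('d0.pkl','rb')); s=d['top']; im=s['color']
a=cv2.resize(im[185:345,100:260],(400,400),interpolation=cv2.INTER_CUBIC)
b=cv2.resize(im[185:345,375:535+10][:, :160],(400,400),interpolation=cv2.INTER_CUBIC)
cv2.imwrite('pics/crop0.png',np.hstack([a,b]))
hsv=cv2.cvtColor(im,cv2.COLOR_BGR2HSV)
def blobs(lo,hi,nm,z,amin=15):
    m=cv2.inRange(hsv,lo,hi); c,_=cv2.findContours(m,cv2.RETR_EXTERNAL,cv2.CHAIN_APPROX_NONE)
    for k in c:
        A=cv2.contourArea(k)
        if A<amin: continue
        r=cv2.minAreaRect(k); u,v=r[0]
        if v>425 or v<130: continue
        cs=[ray(s,*p,z)[:2].round(0).tolist() for p in cv2.boxPoints(r)] if A>150 else ''
        print(nm,np.round(r[0],1),np.round(r[1],1),A,ray(s,u,v,z)[:2].round(1),cs)
blobs((0,150,80),(6,255,255),'red',18)
blobs((0,150,80),(6,255,255),'red58',58)
blobs((8,150,120),(20,255,255),'orange',38)
blobs((22,150,100),(35,255,255),'yellow',12)
blobs((100,150,80),(125,255,255),'blue',18)
blobs((100,150,80),(125,255,255),'blue60',60)
blobs((50,90,40),(85,255,255),'green',18)
blobs((50,90,40),(85,255,255),'green38',38)
blobs((85,120,60),(96,255,255),'turq',38)
blobs((0,0,170),(180,40,255),'white26',26)
E
```

```text
red [279. 267.] [14. 14.] 151.0 [441.3  98.1] [[457.0, 113.0], [456.0, 83.0], [426.0, 83.0], [426.0, 113.0]]
red [392.6 170.7] [53.2 54.6] 2760.0 [ 654.1 -151.4] [[707.0, -85.0], [722.0, -206.0], [602.0, -217.0], [587.0, -98.0]]
red58 [279. 267.] [14. 14.] 151.0 [439.2  94.5] [[454.0, 109.0], [454.0, 80.0], [425.0, 80.0], [425.0, 109.0]]
red58 [392.6 170.7] [53.2 54.6] 2760.0 [ 643.5 -145.2] [[694.0, -81.0], [709.0, -197.0], [594.0, -208.0], [579.0, -94.0]]
orange [511.3 210.1] [12.1 13. ] 116.5 [ 561.9 -401.1] 
yellow [327.2 290.7] [23.  8.] 154.0 [390.3  -6.1] [[414.0, 5.0], [416.0, -13.0], [366.0, -17.0], [365.0, 0.0]]
yellow [324.7 260.9] [13.5  7.8] 85.5 [454.8  -0.9] 
blue [387.5 273.5] [9. 9.] 72.0 [ 427.1 -136.4] 
blue [138.3 215.3] [56.1 54.1] 2850.0 [555.1 408.3] [[509.0, 478.0], [627.0, 461.0], [602.0, 338.0], [484.0, 357.0]]
blue [621.  142.5] [ 5. 36.] 135.5 [ 717.2 -659.3] 
blue60 [387.5 273.5] [9. 9.] 72.0 [ 425.5 -130.4] 
blue60 [138.3 215.3] [56.1 54.1] 2850.0 [548.2 391.5] [[504.0, 459.0], [617.0, 442.0], [593.0, 324.0], [480.0, 342.0]]
blue60 [621.  142.5] [ 5. 36.
[... 270 characters left out ...]
8 [470.9 300.6] [34.2 20.6] 467.5 [ 369.5 -307.6] [[398.0, -278.0], [410.0, -321.0], [341.0, -337.0], [330.0, -295.0]]
green38 [268.5 171.4] [54.6 54.3] 2816.5 [647.9 120.9] [[604.0, 192.0], [722.0, 165.0], [692.0, 49.0], [575.0, 77.0]]
turq [417.5 320. ] [22.4 33.5] 698.5 [ 329.2 -194.6] [[309.0, -158.0], [371.0, -190.0], [350.0, -232.0], [288.0, -199.0]]
white26 [472.5 300. ] [9.4 9.8] 66.0 [ 370.5 -314.8] 
white26 [185.5 301.5] [25. 25.] 145.5 [367.5 296.3] 
white26 [219.3 228.3] [17.7 12.7] 203.0 [525.  227.9] [[529.0, 251.0], [549.0, 232.0], [521.0, 204.0], [502.0, 224.0]]
white26 [325.2 206.8] [18.4 19.1] 271.5 [572.   -2.2] [[571.0, 27.0], [601.0, -3.0], [573.0, -31.0], [543.0, -2.0]]
```

View pics/crop0.png

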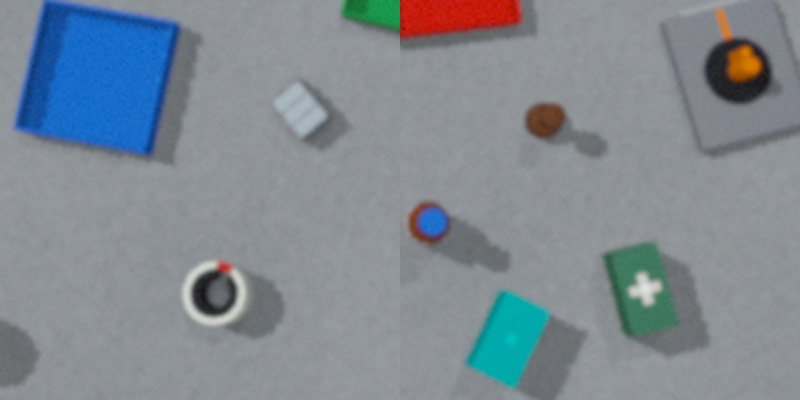

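The crop confirms the reel (white band, red mark at 190,292), the blue-capped bottle and the green carton with the white cross. The turquoise box is the look-alike. First I'll move over the reel to measure its notch.

Call:
{"name": "play_rows", "arguments": {"increments": [[[1,-25,25,0,0],[1,-31,31,0,0],[1,-31,31,0,0],[1,-31,31,0,0],[1,-31,31,0,0],[1,-31,31,0,0],[1,-31,31,0,0],[1,-25,25,0,0],[1,-12,10,0,0],[1,0,0,0,0]]]}}

```text
time_s: 1.4
position: [367.2, 295.4, 227.5]
tool_rot: [[0.338, 0.941, -0.0], [0.941, -0.338, 0.0], [0.0, -0.0, -1.0]]
ft_force: [0.5, 0.6, 0.1]
opening: 1.005
```

```bash
python3 - <<'E'
from h import *
import pickle
st=env.read_state(); s=snap('wrist','w1'); pickle.dump((st,s),open('w1.pkl','wb'))
print(st['position'],st['joints'],st['time_s'])
E
```

```text
[367.15666032 295.35353475 227.48626064] [-44.47246823  21.55164617   3.0558283  114.5798603   -1.64005843
  43.90928219  29.76973512] 1.4
```

View pics/w1.png

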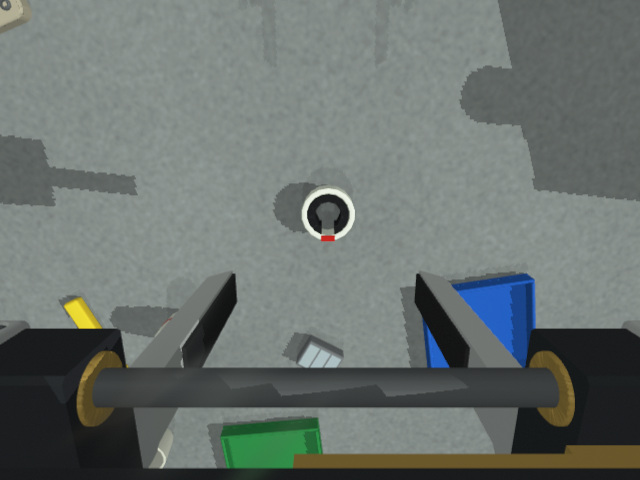

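The wrist view shows the reel at (328,213), with its red mark at (328,238). Next step is measuring both.

```bash
cat >> h.py <<'E'
def reelmeas(st,s,z,off=0):
    im=s['color']; hsv=cv2.cvtColor(im,cv2.COLOR_BGR2HSV)
    w=cv2.inRange(hsv,(0,0,200),(180,50,255)); r=cv2.inRange(hsv,(0,150,100),(8,255,255))|cv2.inRange(hsv,(172,150,100),(180,255,255))
    m=w|r; n,l,S,C=cv2.connectedComponentsWithStats(m); print([(S[i,:5].tolist()) for i in range(1,n) if S[i,4]>100])
    return w,r
def toolmove(st,target,psi=None):
    R=np.array(st['tool_rot']); d=np.array(target)-np.array(st['position'])
    print('shift tool',(R.T@d).round(1),'psi now',np.degrees(np.arctan2(R[1,0],R[0,0])).round(2))
E
python3 - <<'E'
from h import *
import pickle
st,s=pickle.load(open('w1.pkl','rb')); im=s['color'];hsv=cv2.cvtColor(im,cv2.COLOR_BGR2HSV)
w=cv2.inRange(hsv,(0,0,190),(180,60,255)); r=cv2.inRange(hsv,(0,150,100),(8,255,255))
win=np.zeros_like(w);win[180:260,290:370]=255
w&=win;r&=win
k,_=cv2.findContours(w|r,cv2.RETR_EXTERNAL,cv2.CHAIN_APPROX_NONE);k=max(k,key=cv2.contourArea)
pts=np.array([ray(s,*p[0],26,st)[:2] for p in k]); 
e=cv2.fitEllipse(pts.astype(np.float32)); print('ell',e)
ys,xs=np.nonzero(r); mk=ray(s,xs.mean(),ys.mean(),26,st)[:2]; c=np.array(e[0])
print(mk,'yaw',np.degrees(np.arctan2(*(mk-c)[::-1])),np.linalg.norm(mk-c))
# bore+notch: dark ring inner
E
```

```text
ell ((366.452880859375, 299.833984375), (51.617774963378906, 52.31712341308594), 71.25540924072266)
[388.87553844 290.86386503] yaw -21.80373631910691 24.150333619536106
```

Call:
{"name": "play_rows", "arguments": {"increments": [[[1,4,-2.2,40,0],[1,0,0,50,0],[1,0,0,50,0],[1,0,0,35,0],[1,0,0,17,0],[1,0,0,10,0],[1,0,0,0,0],[-1,0,0,0,0],[-1,0,0,0,0],[-1,0,0,0,0],[-1,0,0,0,0],[-1,0,0,0,0],[-1,0,0,0,0]]]}}

```text
time_s: 3.08
position: [366.5, 300.1, 25.7]
tool_rot: [[0.337, 0.941, 0.0], [0.941, -0.337, 0.0], [0.0, 0.0, -1.0]]
ft_force: [-0.7, -0.5, 4.2]
opening: 0.573
```

Call:
{"name": "play_rows", "arguments": {"increments": [[[-1,0,0,-30,0],[-1,0,0,-45,-0.17],[-1,0,0,-45,-0.18],[-1,0,0,-45,-0.18],[-1,0,0,-35,-0.18],[-1,-25,0,0,0],[-1,-45,-1,0,0],[-1,-50,-1,0,0],[-1,-50,-1,0,0],[-1,-50,-1,0,0],[-1,-50,-1,0,0],[-1,-50,-1,0,0],[-1,-50,-1,0,0],[-1,-50,-1,0,0],[-1,-50,-1,0,0]]]}}

```text
time_s: 4.95
position: [526.3, -143.5, 225.2]
tool_rot: [[-0.358, 0.934, -0.0], [0.934, 0.358, 0.0], [0.0, -0.0, -1.0]]
ft_force: [1.1, 0.9, 0.1]
opening: 0.577
```

Call:
{"name": "play_rows", "arguments": {"increments": [[[-1,-50,-1,0,0],[-1,-50,-1,0,0],[-1,-50,-1,0,0],[-1,-50,-1,0,0],[-1,-44,-1,0,0],[-1,-20,0,0,0],[-1,0,0,0,0],[-1,0,0,0,0]]]}}

```text
time_s: 5.95
position: [615.9, -388.6, 225.0]
tool_rot: [[-0.359, 0.933, -0.001], [0.933, 0.359, 0.002], [0.002, -0.0, -1.0]]
ft_force: [0.3, 1.1, -0.4]
opening: 0.577
```

```bash
python3 - <<'E'
from h import *
import pickle
st=env.read_state(); s=snap('wrist','w2'); pickle.dump((st,s),open('w2.pkl','wb'))
print(st['position'],st['joints'],st['time_s'])
toolmove(st,[562,-401,227])
E
```

```text
[ 615.89333729 -388.59874561  224.98102353] [ 33.20107434  43.36955769  -6.27009415  72.07855966   4.68373719
  64.89014318 137.68169815] 5.95
shift tool [  7.8 -54.8  -2. ] psi now 111.05
```

View pics/w2.png

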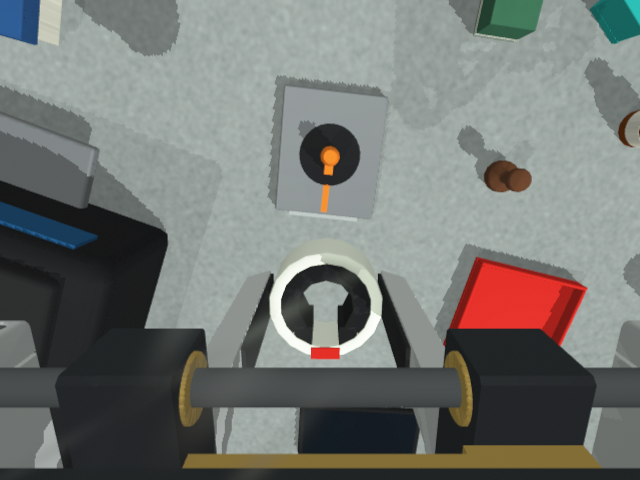

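The dispenser is in view: spindle tip (330,156), black disc centre (330,155), key line from about (327,187) to (325,211). The held reel is at (326,302) with its mark at (325,353). Both will be measured next.

```bash
cat > disp.py <<'E'
from h import *
import pickle,sys
st,s=pickle.load(open(sys.argv[1],'rb')); im=s['color'];hsv=cv2.cvtColor(im,cv2.COLOR_BGR2HSV)
o=cv2.inRange(hsv,(8,150,120),(20,255,255)); o[330:]=0
n,l,S,C=cv2.connectedComponentsWithStats(o)
for i in range(1,n):
    if S[i,4]<15: continue
    print(S[i].tolist(),C[i])
    ys,xs=np.nonzero(l==i)
    P=np.array([ray(s,x,y,12,st)[:2] for x,y in zip(xs,ys)])
    vx,vy,x0,y0=cv2.fitLine(P.astype(np.float32),cv2.DIST_L2,0,.01,.01).ravel(); print('  line z12',x0,y0,np.degrees(np.arctan2(vy,vx)))
# black disc at z12
b=cv2.inRange(hsv,(0,0,0),(180,255,45))|o; b[:100]=0;b[200:]=0;b[:,:290]=0;b[:,370:]=0
k,_=cv2.findContours(b,cv2.RETR_EXTERNAL,cv2.CHAIN_APPROX_NONE);k=max(k,key=cv2.contourArea)
P=np.array([ray(s,*p[0],12,st)[:2] for p in k]);print('disc',cv2.fitEllipse(P.astype(np.float32)))
# grey base
g=cv2.inRange(hsv,(100,15,90),(125,60,150));
cv2.imwrite('pics/g.png',g)
# reel
w=cv2.inRange(hsv,(0,0,180),(180,60,255)); r=cv2.inRange(hsv,(0,150,100),(8,255,255))
z=st['position'][2]+0.3
r[:335]=0;r[:,:280]=0;r[:,380:]=0
if r.any():
    ys,xs=np.nonzero(r); q=ray(s,xs.mean(),ys.mean(),z,st)[:2]; d=q-st['position'][:2]; print('mark',q,np.degrees(np.arctan2(d[1],d[0])),np.linalg.norm(d))
R=np.array(st['tool_rot']);print('tool y',np.degrees(np.arctan2(R[1,1],R[0,1])))
E
python3 disp.py w2.pkl
```

```text
[321, 146, 19, 30, 389] [329.43187661 158.90745501]
  line z12 562.9078 -403.22946 15.210738
[321, 184, 8, 28, 153] [324.69281046 197.66666667]
  line z12 600.38226 -393.79388 14.930839
disc ((561.815673828125, -404.3629150390625), (55.02112579345703, 65.81385803222656), 104.57417297363281)
mark [ 638.23208161 -379.16187346] 22.901343112984463 24.250238224147722
tool y 21.045333601637015
```

```bash
python3 - <<'E'
from h import *
import pickle
st,s=pickle.load(open('w2.pkl','rb')); im=s['color']
cv2.imwrite('pics/c2.png',cv2.resize(im[70:230,260:400],(700,800)[::1],interpolation=cv2.INTER_NEAREST)[:600])
hsv=cv2.cvtColor(im,cv2.COLOR_BGR2HSV)
b=cv2.inRange(hsv,(0,0,0),(180,255,45)); b[:115]=0;b[192:]=0;b[:,:298]=0;b[:,362:]=0
k,_=cv2.findContours(b,cv2.RETR_EXTERNAL,cv2.CHAIN_APPROX_NONE);k=max(k,key=cv2.contourArea)
h=cv2.convexHull(k); 
P=np.array([ray(s,*p[0],12,st)[:2] for p in h]);print('disc',cv2.fitEllipse(P.astype(np.float32)),cv2.minEnclosingCircle(P.astype(np.float32)))
print('base corners z12',[ray(s,*p,12,st)[:2].round(1).tolist() for p in [(285,86),(387,98),(372,219),(277,207)]])
for p in [(330,156)]: print('tip z42',ray(s,*p,42,st))
E
```

```text
disc ((559.369140625, -405.0224914550781), (57.40116500854492, 57.55143356323242), 150.22518920898438) ((559.290771484375, -404.90045166015625), 28.94552230834961)
base corners z12 [[515.6, -466.2], [490.9, -373.0], [603.5, -340.6], [626.7, -435.6]]
tip z42 [ 558.83928757 -404.64221123   42.        ]
```

View pics/c2.png

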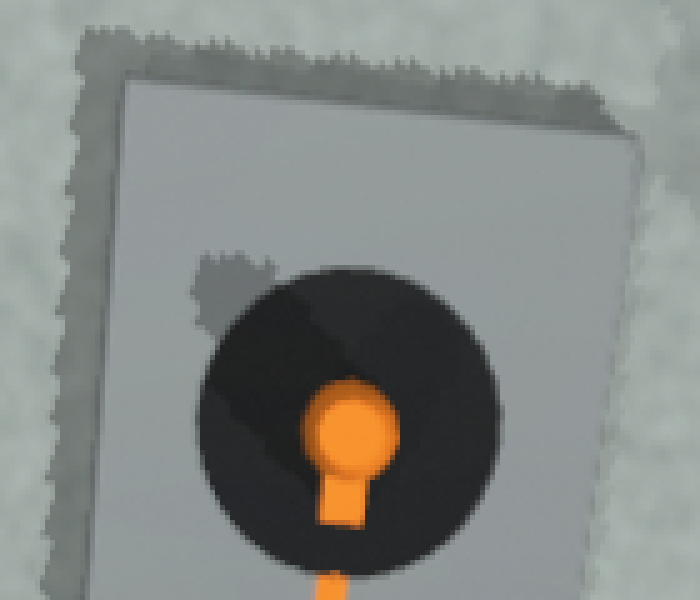

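Axis ≈ (559.2,-404.8), key yaw ≈ 15°. I'll measure the notch against the reel's own centre in the same picture, so a camera offset cancels out.

```bash
python3 - <<'E'
from h import *
import pickle
st,s=pickle.load(open('w2.pkl','rb')); im=s['color']; hsv=cv2.cvtColor(im,cv2.COLOR_BGR2HSV)
cv2.imwrite('pics/c3.png',cv2.resize(im[230:370,250:400],(750,700),interpolation=cv2.INTER_NEAREST)[:600+100][100:])
z=st['position'][2]+0.3
r=cv2.inRange(hsv,(0,150,60),(8,255,255)); r[:335]=0;r[:,:280]=0;r[:,380:]=0
ys,xs=np.nonzero(r); q=ray(s,xs.mean(),ys.mean(),z,st)[:2]
print(xs.min(),xs.max(),ys.min(),ys.max())
# inner edge of white band = boundary of dark core at top; fit ellipse to dark core contour near the top face
d=cv2.inRange(hsv,(0,0,0),(180,255,70)); d[:255]=0;d[350:]=0;d[:,:276]=0;d[:,378:]=0
k,_=cv2.findContours(d,cv2.RETR_EXTERNAL,cv2.CHAIN_APPROX_NONE);k=max(k,key=cv2.contourArea); h=cv2.convexHull(k)
P=np.array([ray(s,*p[0],z,st)[:2] for p in h]).astype(np.float32)
e=cv2.fitEllipse(P); c=np.array(e[0]);print('core',e, 'tcp',st['position'][:2]); dd=q-c; print('notch yaw',np.degrees(np.arctan2(dd[1],dd[0])),np.linalg.norm(dd))
R=np.array(st['tool_rot']);print('centre in tool',R.T[:2,:2]@(c-st['position'][:2]))
E
```

```text
311 339 348 358
core ((615.2822875976562, -387.52435302734375), (40.776756286621094, 40.94083023071289), 152.4330291748047) tcp [ 615.89333729 -388.59874561]
notch yaw 20.02080282659854 24.425890155561575
centre in tool [ 1.22215651 -0.18446922]
```

View pics/c3.png

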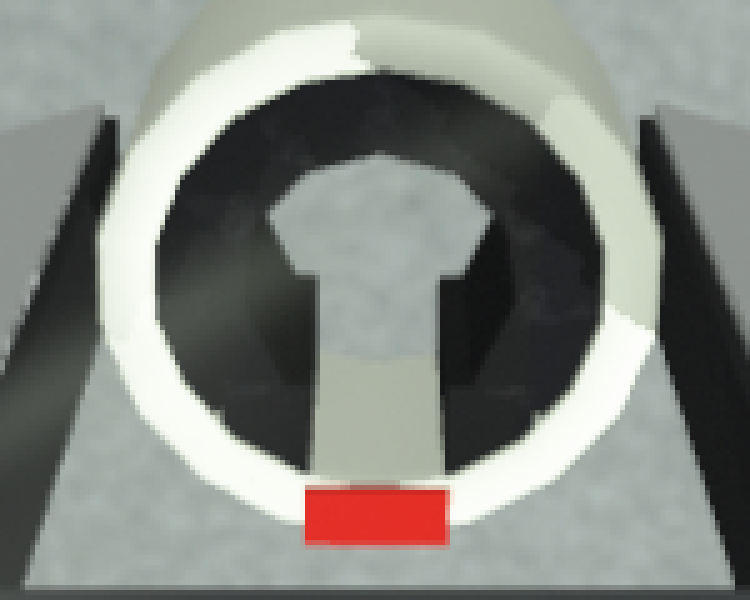

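Call:
{"name": "play_rows", "arguments": {"increments": [[[-1,2,-25,0,0],[-1,2,-25,0,0],[-1,0,-8.6,30,0],[-1,0,0,40,0.04],[-1,0,0,40,0.042],[-1,0,0,25,0],[-1,0,0,10,0],[-1,0,0,0,0],[-1,0,0,0,0]]]}}

```text
time_s: 7.12
position: [560.9, -407.8, 82.0]
tool_rot: [[-0.281, 0.96, 0.002], [0.96, 0.281, -0.001], [-0.002, 0.002, -1.0]]
ft_force: [-0.1, -0.2, -0.6]
opening: 0.579
```

```bash
python3 - <<'E'
from h import *
import pickle
st=env.read_state(); s=snap('wrist','w3'); pickle.dump((st,s),open('w3.pkl','wb'))
print(st['position'],st['time_s'],st['ft_force'])
cv2.imwrite('pics/c4.png',cv2.resize(s['color'][180:380,240:410],(680,800),interpolation=cv2.INTER_NEAREST)[200:])
E
```

```text
[ 560.87233598 -407.83212629   82.02169752] 7.125 [-0.09568749 -0.18222285 -0.56405368]
```

View pics/c4.png

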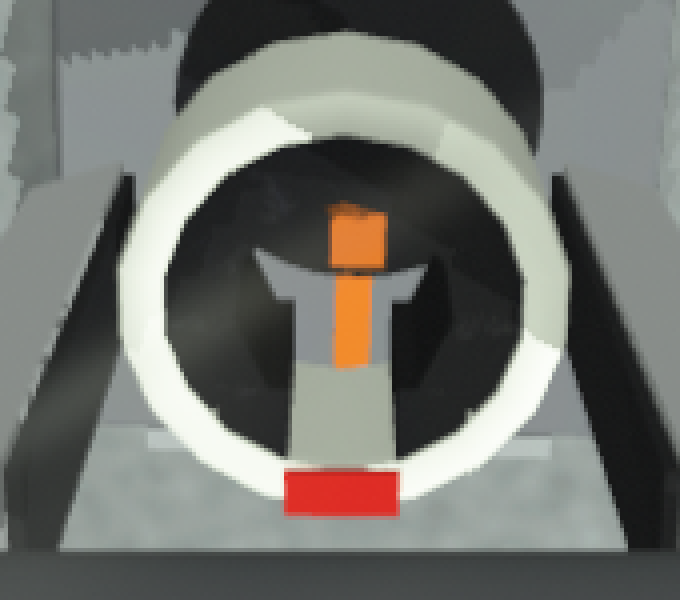

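Looking through the bore, the key (crop column 358) sits right of the notch centre (crop column 343). I'll work out the lateral offset.

```bash
python3 - <<'E'
from h import *
import pickle
st,s=pickle.load(open('w3.pkl','rb'))
st=env.read_state() or st; print(st['position'])
R=np.array(st['tool_rot']);p=np.array(st['position'])
def T(u,v,z): return (R.T@(ray(s,240+u/4,180+(v+200)/4,z,st)-p)).round(2)
zt=p[2]+.3
print('key front top L/R z38',T(330,268,38),T(386,268,38))
print('key back z38',T(330,212,38),T(386,212,38))
print('line',T(333,300,12),T(371,300,12),T(333,360,12),T(371,360,12))
print('notch top inner L/R',T(291,455,zt),T(396,455,zt),'mid bottom',T(295,300,zt-26),T(390,300,zt-26))
print('mark',T(285,495,zt),T(399,495,zt))
print('band',T(120,300,zt),T(570,300,zt))
E
```

```text
[ 560.82273549 -407.94683849   82.04481778]
key front top L/R z38 [-0.49 15.31 44.07] [ 7.76 15.3  44.06]
key back z38 [-0.47  6.45 44.06] [ 7.68  6.44 44.04]
line [-0.22 33.01 70.1 ] [ 6.15 33.   70.09] [-0.23 44.12 70.12] [ 6.21 44.11 70.11]
notch top inner L/R [-4.76 19.19 -0.26] [ 7.72 19.16 -0.28] mid bottom [-5.04 11.61 25.73] [ 7.74 11.59 25.7 ]
mark [-5.53 24.6  -0.25] [ 8.13 24.56 -0.28]
band [-24.31  -0.9   -0.25] [27.54 -1.   -0.35]
```

Call:
{"name": "play_rows", "arguments": {"increments": [[[-1,2,-1.1,0,0],[-1,0,0,8,0],[-1,0,0,10,0],[-1,0,0,8,0],[-1,0,0,6,0],[-1,0,0,0,0]]]}}

```text
time_s: 7.92
position: [558.0, -405.6, 47.6]
tool_rot: [[-0.28, 0.96, -0.001], [0.96, 0.28, 0.001], [0.001, -0.001, -1.0]]
ft_force: [-0.3, -0.4, -0.2]
opening: 0.575
```

The underside is below the key's top with no contact force, so the notch is on the key. I'll lower the rest, let go and lift.

Call:
{"name": "play_rows", "arguments": {"increments": [[[-1,0,0,6,0],[-1,0,0,3,0],[-1,0,0,0,0],[0.5,0,0,0,0],[0.7,0,0,0,0],[0.7,0,0,0,0],[0.8,0,0,-20,0],[1,0,0,-40,0],[1,0,0,-50,0],[1,0,-25,-50,0],[1,0,-40,-28,0],[1,0,-20,0,0],[1,0,0,0,0]]]}}

```text
time_s: 9.55
position: [475.1, -430.4, 227.5]
tool_rot: [[-0.278, 0.961, -0.001], [0.961, 0.278, 0.0], [0.0, -0.001, -1.0]]
ft_force: [-0.1, -0.3, 0.4]
opening: 1.0
```

```bash
python3 - <<'E'
from h import *
import pickle
st=env.read_state(); s=snap('wrist','w4'); pickle.dump((st,s),open('w4.pkl','wb'))
print(st['position'],st['joints'],st['time_s'])
E
```

```text
[ 475.11795967 -430.35356946  227.53506263] [ 42.96125948  35.29030055  -5.55785913  88.3013347    3.87097176
  56.62924892 142.41866577] 9.55
```

View pics/w4.png

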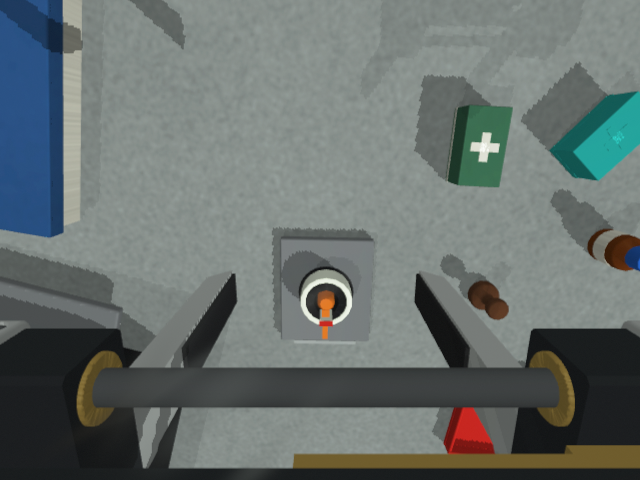

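The reel looks seated at (325,298), with the spindle standing out of the bore. The carton is at (481,147) with its white cross, and the turquoise box (605,135) is not wanted. Measuring both.

```bash
python3 - <<'E'
from h import *
import pickle
st,s=pickle.load(open('w4.pkl','rb')); im=s['color']; hsv=cv2.cvtColor(im,cv2.COLOR_BGR2HSV)
R=np.array(st['tool_rot'])
w=cv2.inRange(hsv,(0,0,190),(180,60,255)); w[:260]=0;w[330:]=0;w[:,:290]=0;w[:,360:]=0
k,_=cv2.findContours(w,cv2.RETR_EXTERNAL,cv2.CHAIN_APPROX_NONE);k=cv2.convexHull(np.vstack(k))
P=np.array([ray(s,*p[0],38,st)[:2] for p in k]).astype(np.float32); print('reel',cv2.fitEllipse(P))
print(hsv[150,460],hsv[150,468],hsv[120,480],hsv[175,455])
g=cv2.inRange(hsv,(50,90,40),(85,255,255)); g[200:]=0; g[:,:430]=0;g[:,520:]=0
cr=cv2.inRange(hsv,(0,0,190),(180,70,255)); cr[200:]=0;cr[:,:465]=0;cr[:,505:]=0; cr[:130]=0;cr[170:]=0
ys,xs=np.nonzero(cr); print('cross',xs.mean(),ys.mean(),ray(s,xs.mean(),ys.mean(),38,st)[:2])
top=cv2.inRange(hsv,(50,60,100),(85,255,255)); 
k,_=cv2.findContours(g,cv2.RETR_EXTERNAL,cv2.CHAIN_APPROX_NONE);k=max(k,key=cv2.contourArea)
a=cv2.approxPolyDP(k,4,True)[:,0]; print(a.tolist()); print([ray(s,*p,38,st)[:2].round(1).tolist() for p in a])
cv2.imwrite('pics/c5.png',cv2.resize(im[90:200,430:530],(500,550),interpolation=cv2.INTER_NEAREST))
E
```

```text
reel ((558.0074462890625, -404.4524841308594), (52.123470306396484, 52.618343353271484), 98.89912414550781)
[ 72 118  54] [ 72 116 112] [ 73 116 110] [ 73 123  54]
cross 484.5121951219512 146.7390243902439 [ 369.92674751 -308.53750383]
[[458, 108], [448, 180], [498, 186], [511, 108]]
[[345.4, -344.1], [407.4, -329.6], [399.6, -282.5], [332.3, -298.9]]
```

View pics/c5.png

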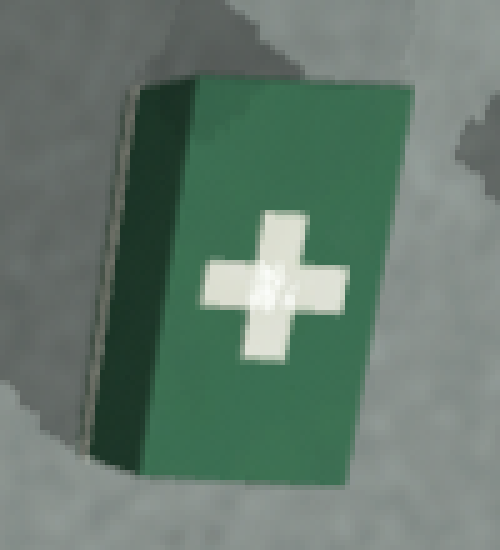

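```bash
python3 - <<'E'
from h import *
import pickle
st,s=pickle.load(open('w4.pkl','rb'))
c=np.array([ray(s,*p,38,st)[:2] for p in [(469.6,105),(512.6,107.2),(499.4,187),(458,184.6)]]);print(c.round(1),c.mean(0))
for a,b in [(0,3),(1,2),(0,1),(3,2)]:
    d=c[b]-c[a];print(np.linalg.norm(d),np.degrees(np.arctan2(d[1],d[0])))
toolmove(env.read_state(),[*c.mean(0),28])
E
```

```text
[[ 340.2 -335.2]
 [ 331.3 -297.8]
 [ 400.1 -280.9]
 [ 408.8 -319. ]] [ 370.12559644 -308.2261569 ]
70.4896153993961 13.233043612782495
70.85483118649078 13.811925500126923
38.39644845062702 103.41228898235943
39.11286816222019 102.87930235545765
shift tool [145.7 -68.4 199. ] psi now 106.25
```

Call:
{"name": "play_rows", "arguments": {"increments": [[[1,30,-15,0,0],[1,45,-21,0,0],[1,45,-21,0,0],[1,24.5,-11.4,0,0],[1,0,0,40,0.05],[1,0,0,50,0],[1,0,0,50,0],[1,0,0,35,0],[1,0,0,17,0],[1,0,0,7,0],[1,0,0,0,0],[-1,0,0,0,0],[-1,0,0,0,0],[-1,0,0,0,0],[-1,0,0,0,0],[-1,0,0,0,0],[-1,0,0,0,0],[-1,0,0,0,0]]]}}

```text
time_s: 11.85
position: [370.5, -310.2, 28.5]
tool_rot: [[-0.232, 0.973, -0.0], [0.973, 0.232, 0.0], [0.0, -0.0, -1.0]]
ft_force: [0.5, 1.6, 1.3]
opening: 0.424
```

Call:
{"name": "play_rows", "arguments": {"increments": [[[-1,0,0,-30,0],[-1,0,0,-45,0.15],[-1,0,0,-50,0.15],[-1,0,0,-45,0.15],[-1,0,0,-30,0],[-1,25,9,0,0],[-1,40,15,0,0],[-1,50,18,0,0],[-1,50,19,0,0],[-1,50,19,0,0],[-1,50,19,0,0],[-1,50,19,0,0],[-1,50,19,0,0],[-1,50,19,0,0],[-1,40,15,0,0],[-1,20,7,0,0],[-1,10,4,0,0],[-1,0,0,0,0]]]}}

```text
time_s: 14.1
position: [651.9, 124.6, 228.0]
tool_rot: [[0.214, 0.977, -0.001], [0.977, -0.214, -0.0], [-0.001, -0.001, -1.0]]
ft_force: [-0.3, -0.9, -0.3]
opening: 0.423
```

```bash
python3 - <<'E'
from h import *
st=env.read_state(); s=snap('wrist','w5')
toolmove(st,[653.5,123.5,33]); print(st['joints'])
E
```

```text
shift tool [ -0.6   1.9 195. ] psi now 77.66
[-14.09707159  37.18604239   1.49217357  84.41079412  -1.04903002
  58.46857446  65.3004423 ]
```

View pics/w5.png

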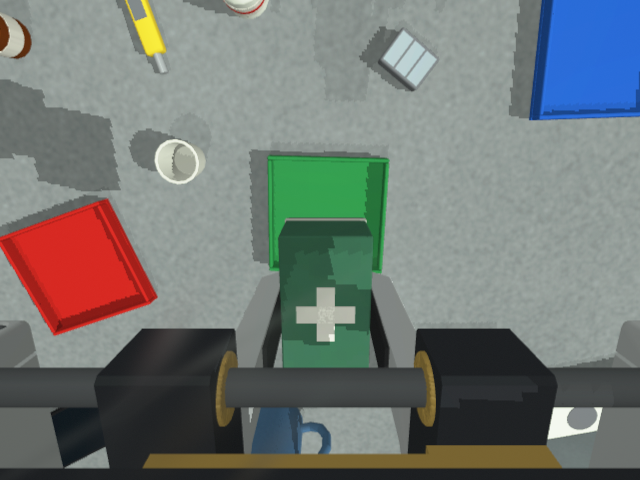

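The carton hangs level over the green tray (tray centre ≈ (327,213)) with the cross on top. Lowering and letting go.

Call:
{"name": "play_rows", "arguments": {"increments": [[[-1,0,1,40,0],[-1,0,0,50,0],[-1,0,0,50,0],[-1,0,0,30,0],[-1,0,0,15,0],[-1,0,0,8,0],[-1,0,0,1,0],[-1,0,0,0,0],[0.2,0,0,0,0],[0.2,0,0,0,0],[0.2,0,0,0,0],[0.2,0,0,-15,0],[0.2,0,0,-40,0],[1,0,0,-50,0],[1,0,0,-50,0],[1,0,0,-30,0],[1,0,0,-10,0],[1,0,0,0,0]]]}}

```text
time_s: 16.4
position: [653.1, 124.3, 229.8]
tool_rot: [[0.214, 0.977, 0.001], [0.977, -0.214, 0.0], [0.0, 0.0, -1.0]]
ft_force: [-0.1, -0.7, 0.3]
opening: 1.002
```

```bash
python3 - <<'E'
from h import *
st=env.read_state(); s=snap('wrist','w6')
print(st['position']); toolmove(st,[439.5,95,30])
E
```

```text
[653.13636301 124.32923293 229.75594842]
shift tool [ -74.4 -202.5  199.6] psi now 77.64
```

View pics/w6.png

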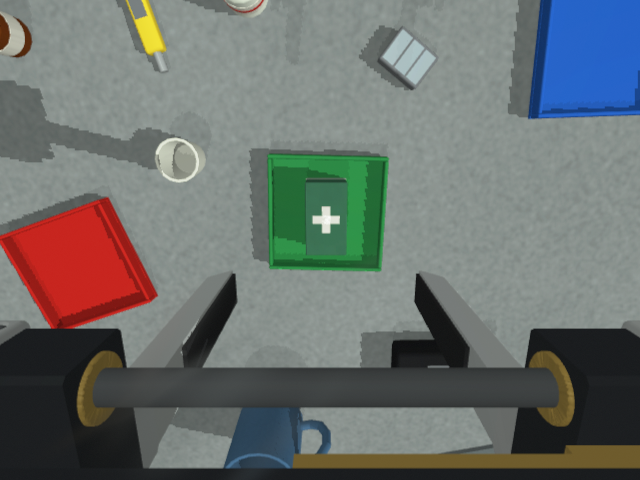

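The carton lies centred in the green tray with its cross up. On to the jar.

Call:
{"name": "play_rows", "arguments": {"increments": [[[1,-12,-30,0,0],[1,-17,-48,0,0],[1,-18,-50,0,0],[1,-17,-45,0,0],[1,-10.4,-29.5,0,0],[1,0,0,0,0],[1,0,0,0,0]]]}}

```text
time_s: 17.32
position: [440.4, 95.2, 229.0]
tool_rot: [[0.214, 0.977, 0.0], [0.977, -0.214, -0.0], [0.0, 0.0, -1.0]]
ft_force: [-0.4, 0.6, -0.1]
opening: 1.001
```

```bash
python3 - <<'E'
from h import *
st=env.read_state(); s=snap('wrist','w7'); im=s['color']; hsv=cv2.cvtColor(im,cv2.COLOR_BGR2HSV)
r=cv2.inRange(hsv,(0,150,80),(8,255,255)); r[:, :270]=0; r[:,390:]=0;r[300:]=0
k,_=cv2.findContours(r,cv2.RETR_EXTERNAL,cv2.CHAIN_APPROX_NONE);k=max(k,key=cv2.contourArea)
P=np.array([ray(s,*p[0],58,st)[:2] for p in k]).astype(np.float32); e=cv2.fitEllipse(P);print(e)
toolmove(st,[*e[0],30])
E
```

```text
((437.5747985839844, 98.71912384033203), (32.690555572509766, 34.23810577392578), 80.90949249267578)
shift tool [  2.8  -3.5 199. ] psi now 77.63
```

View pics/w7.png

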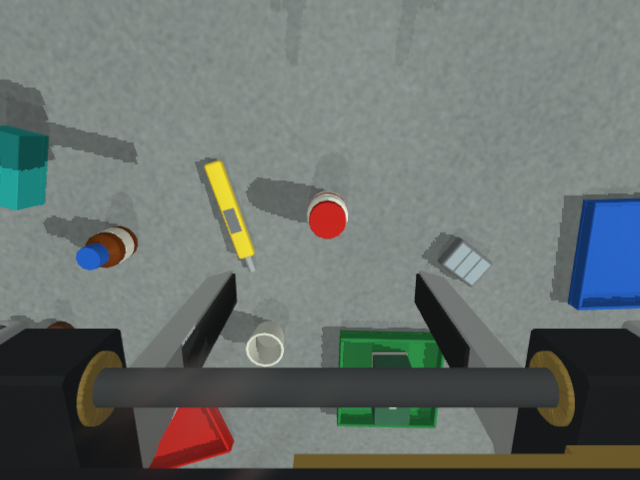

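The jar's red cap is at (327,219), clear of the fingers. Gripping the jar body.

Call:
{"name": "play_rows", "arguments": {"increments": [[[1,1.5,-2.8,40,0],[1,0,0,50,0],[1,0,0,50,0],[1,0,0,35,0],[1,0,0,17,0],[1,0,0,7,0],[1,0,0,0,0],[-1,0,0,0,0],[-1,0,0,0,0],[-1,0,0,0,0],[-1,0,0,0,0],[-1,0,0,0,0],[-1,0,0,0,0],[-1,0,0,0,0],[-1,0,0,-30,0],[-1,0,0,-50,0],[-1,0,0,-50,0],[-1,0,0,-45,0],[-1,0,0,-20,0],[-1,0,0,0,0]]]}}

```text
time_s: 19.88
position: [439.2, 97.4, 227.7]
tool_rot: [[0.215, 0.977, 0.001], [0.977, -0.215, 0.0], [0.0, 0.001, -1.0]]
ft_force: [-0.6, 1.2, -1.1]
opening: 0.417
```

```bash
python3 - <<'E'
from h import *
st=env.read_state(); 
toolmove(st,[654.5,-151.5,35])
E
```

```text
shift tool [-197.   263.5  192.9] psi now 77.61
```

Call:
{"name": "play_rows", "arguments": {"increments": [[[-1,-15,20,0,0],[-1,-27,36,0,0],[-1,-30,40,0,0],[-1,-30,40,0,0],[-1,-30,40,0,0],[-1,-30,40,0,0],[-1,-22,30,0,0],[-1,-13,17.5,0,0],[-1,0,0,0,0],[-1,0,0,0,0]]]}}

```text
time_s: 21.12
position: [652.4, -150.0, 224.8]
tool_rot: [[0.213, 0.977, -0.005], [0.977, -0.213, 0.001], [-0.0, -0.005, -1.0]]
ft_force: [-0.3, 0.5, -0.4]
opening: 0.421
```

```bash
python3 - <<'E'
from h import *
st=env.read_state(); s=snap('wrist','w8')
toolmove(st,[654.5,-151.5,35])
E
```

```text
shift tool [ -1.    3.3 189.8] psi now 77.71
```

View pics/w8.png

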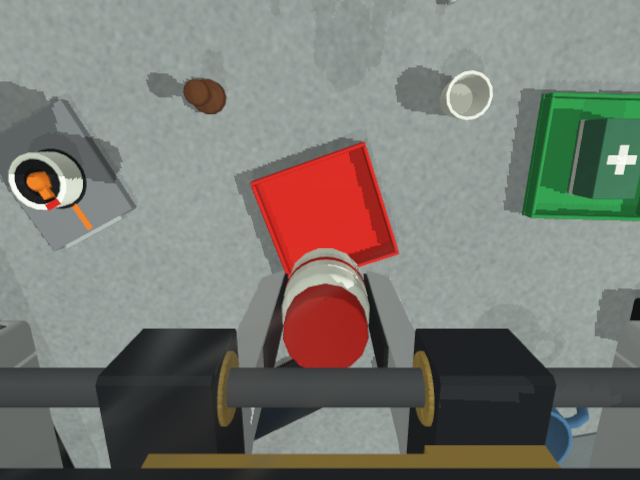

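Call:
{"name": "play_rows", "arguments": {"increments": [[[-1,-1,3,40,0],[-1,0,0,50,0],[-1,0,0,50,0],[-1,0,0,28,0],[-1,0,0,14,0],[-1,0,0,7,0],[-1,0,0,0,0],[-1,0,0,0,0]]]}}

```text
time_s: 22.18
position: [656.8, -153.3, 38.6]
tool_rot: [[0.214, 0.977, -0.0], [0.977, -0.214, -0.001], [-0.001, 0.0, -1.0]]
ft_force: [-0.6, 0.3, -0.4]
opening: 0.417
```

Call:
{"name": "play_rows", "arguments": {"increments": [[[-1,0,0,3,0],[-1,0,0,1,0],[-1,0,0,0,0],[0.2,0,0,0,0],[0.2,0,0,0,0],[0.2,0,0,0,0],[0.2,0,0,-20,0],[0.2,0,0,-40,0],[0.6,0,0,-50,0],[1,0,0,-50,0],[1,0,0,-25,0],[1,0,0,-8,0],[1,0,0,0,0]]]}}

```text
time_s: 23.8
position: [656.2, -153.1, 226.5]
tool_rot: [[0.214, 0.977, -0.002], [0.977, -0.214, -0.001], [-0.001, -0.002, -1.0]]
ft_force: [0.1, 0.2, 0.5]
opening: 0.998
```

```bash
python3 - <<'E'
from h import *
st=env.read_state(); s=snap('wrist','w9')
toolmove(st,[425.5,-130.5,26])
E
```

```text
shift tool [ -27.1 -229.9  200.9] psi now 77.64
```

View pics/w9.png

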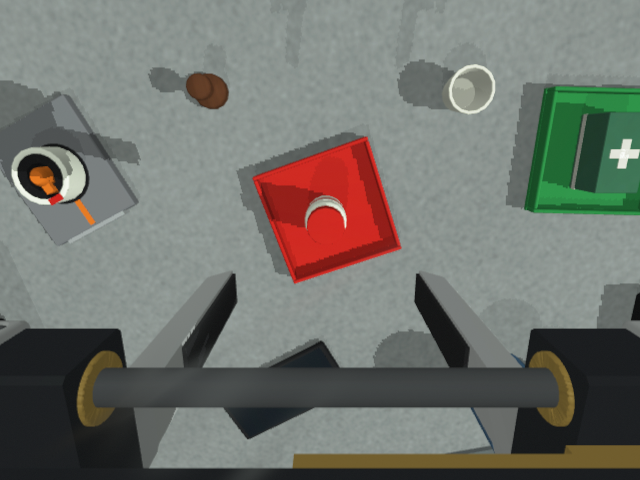

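The jar stands upright in the red tray, red cap at (326,220). On to the bottle.

Call:
{"name": "play_rows", "arguments": {"increments": [[[1,-4,-25,0,0],[1,-5,-45,0,0],[1,-6,-50,0,0],[1,-5,-50,0,0],[1,-5,-40,0,0],[1,-2,-20,0,0],[1,0,0,0,0],[1,0,0,0,0]]]}}

```text
time_s: 24.85
position: [426.9, -130.2, 226.3]
tool_rot: [[0.214, 0.977, -0.002], [0.977, -0.214, -0.0], [-0.0, -0.002, -1.0]]
ft_force: [0.4, -0.8, 0.5]
opening: 0.996
```

```bash
python3 - <<'E'
from h import *
st=env.read_state(); s=snap('wrist','w10'); im=s['color']; hsv=cv2.cvtColor(im,cv2.COLOR_BGR2HSV)
r=cv2.inRange(hsv,(100,150,80),(125,255,255)); r[:, :270]=0; r[:,390:]=0;r[300:]=0
k,_=cv2.findContours(r,cv2.RETR_EXTERNAL,cv2.CHAIN_APPROX_NONE);k=max(k,key=cv2.contourArea)
P=np.array([ray(s,*p[0],60,st)[:2] for p in k]).astype(np.float32); e=cv2.fitEllipse(P);print(e,k.mean(0))
toolmove(st,[*e[0],26])
E
```

```text
((424.10614013671875, -127.95122528076172), (21.391054153442383, 23.54842185974121), 80.8372573852539) [[325.76056338 221.32394366]]
shift tool [  1.7  -2.8 200.3] psi now 77.64
```

View pics/w10.png

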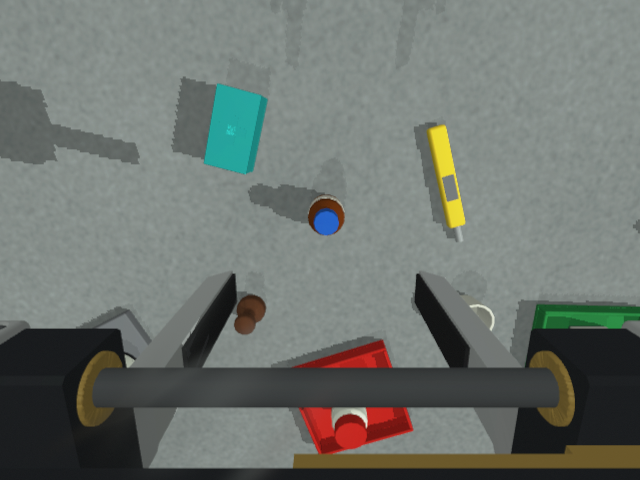

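Call:
{"name": "play_rows", "arguments": {"increments": [[[1,0.5,-2.3,40,0],[1,0,0,50,0],[1,0,0,50,0],[1,0,0,35,0],[1,0,0,17,0],[1,0,0,8,0],[1,0,0,0,0],[-1,0,0,0,0],[-1,0,0,0,0],[-1,0,0,0,0],[-1,0,0,0,0],[-1,0,0,0,0],[-1,0,0,0,0],[-1,0,0,0,0]]]}}

```text
time_s: 26.65
position: [423.3, -129.3, 26.8]
tool_rot: [[0.214, 0.977, -0.002], [0.977, -0.214, -0.0], [-0.001, -0.002, -1.0]]
ft_force: [0.4, 0.8, 0.9]
opening: 0.372
```

Call:
{"name": "play_rows", "arguments": {"increments": [[[-1,0,0,-30,0],[-1,0,0,-50,0],[-1,0,0,-50,0],[-1,0,0,-45,0],[-1,0,0,-25,0],[-1,0,0,0,0]]]}}

```text
time_s: 27.4
position: [424.6, -129.6, 228.1]
tool_rot: [[0.215, 0.977, 0.001], [0.977, -0.215, -0.002], [-0.002, 0.002, -1.0]]
ft_force: [0.1, -0.5, -1.6]
opening: 0.374
```

```bash
python3 - <<'E'
from h import *
st=env.read_state(); s=snap('wrist','w11')
toolmove(st,[555.5,408.5,31])
E
```

```text
shift tool [554.   11.9 196.2] psi now 77.6
```

View pics/w11.png

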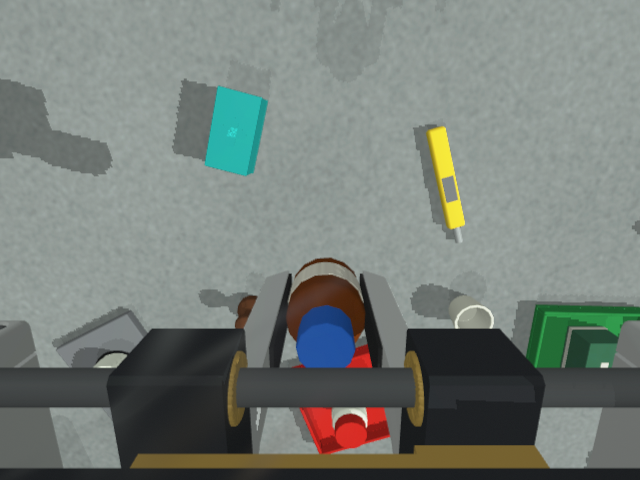

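The bottle is held upright, blue cap at (326,337). Carrying it to the blue tray.

Call:
{"name": "play_rows", "arguments": {"increments": [[[-1,25,0.5,0,0],[-1,40,1,0,0],[-1,50,1,0,0],[-1,50,1,0,0],[-1,50,1,0,0],[-1,50,1,0,0],[-1,50,1,0,0],[-1,50,1,0,0],[-1,50,1,0,0],[-1,50,1,0,0],[-1,40,1,0,0],[-1,30,1,0,0],[-1,15,0.5,0,0],[-1,4,1,0,0],[-1,0,0,0,0],[-1,0,0,0,0]]]}}

```text
time_s: 29.45
position: [555.5, 407.6, 226.3]
tool_rot: [[0.215, 0.977, -0.002], [0.977, -0.215, -0.002], [-0.002, -0.002, -1.0]]
ft_force: [1.2, 0.4, -1.2]
opening: 0.375
```

```bash
python3 - <<'E'
from h import *
st=env.read_state(); s=snap('wrist','w12')
toolmove(st,[555.5,408.5,31])
E
```

```text
shift tool [  1.2   0.2 195.3] psi now 77.56
```

View pics/w12.png

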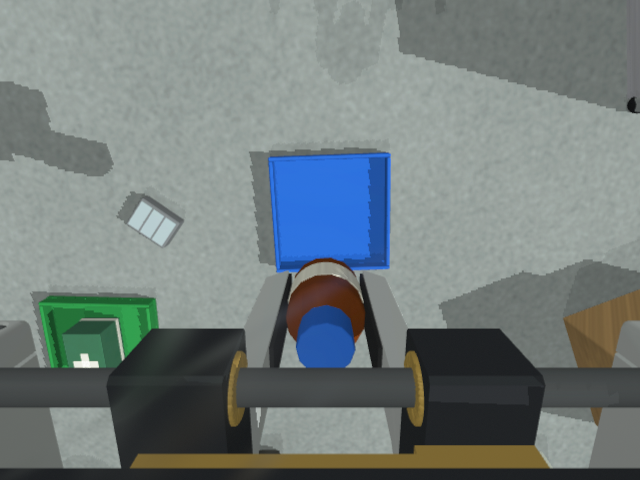

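Call:
{"name": "play_rows", "arguments": {"increments": [[[-1,1,0,40,0],[-1,0,0,50,0],[-1,0,0,50,0],[-1,0,0,30,0],[-1,0,0,15,0],[-1,0,0,8,0],[-1,0,0,0,0],[-1,0,0,0,0]]]}}

```text
time_s: 30.5
position: [555.6, 410.7, 34.6]
tool_rot: [[0.214, 0.977, -0.0], [0.977, -0.214, 0.001], [0.001, -0.001, -1.0]]
ft_force: [0.1, -0.2, -1.1]
opening: 0.375
```

Call:
{"name": "play_rows", "arguments": {"increments": [[[-1,0,0,3,0],[-1,0,0,1,0],[-1,0,0,0,0],[0.2,0,0,0,0],[0.2,0,0,0,0],[0.2,0,0,0,0],[0.2,0,0,-20,0],[0.2,0,0,-40,0],[0.6,0,0,-50,0],[1,0,0,-50,0],[1,0,0,-25,0],[1,0,0,-8,0],[1,0,0,0,0],[1,0,0,0,0]]]}}

```text
time_s: 32.25
position: [554.7, 409.5, 220.7]
tool_rot: [[0.214, 0.977, -0.004], [0.977, -0.214, -0.002], [-0.003, -0.004, -1.0]]
ft_force: [0.2, -0.2, -0.0]
opening: 0.995
```

```bash
python3 - <<'E'
from h import *
import pickle
st=env.read_state(); s=snap('wrist','w13');t=snap('top','top1');c=snap('scene','scene1')
pickle.dump((st,s,t,c),open('end.pkl','wb'))
a=cv2.resize(c['color'][140:400,140:460],(800,650))[:600]; cv2.imwrite('pics/sc1.png',a)
a=cv2.resize(s['color'],(400,300)); b=cv2.resize(t['color'],(400,300)); cv2.imwrite('pics/two.png',np.hstack([a,b]))
E
```

```text
(no output)
```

View pics/sc1.png

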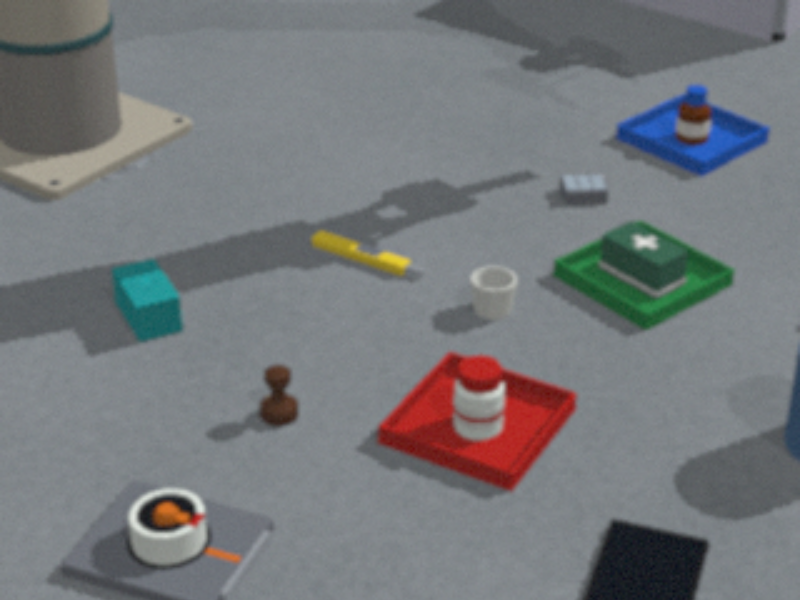

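View pics/two.png

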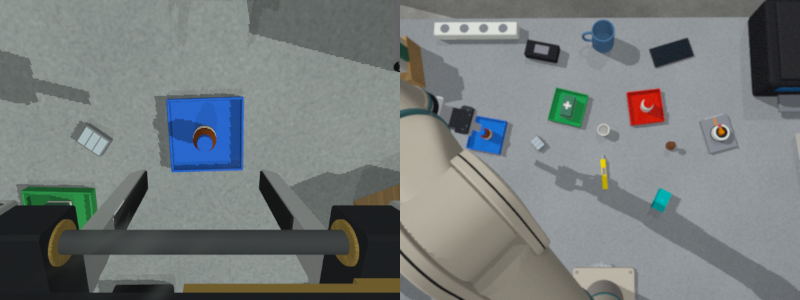

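The scene view shows the jar, bottle and carton upright in their trays, and the reel low on its base with the spindle standing out of it. I'll check the bystanders numerically, then hand in.

```bash
python3 - <<'E'
from h import *
import pickle
t0=pickle.load(open('d0.pkl','rb'))['top']; t1=pickle.load(open('end.pkl','rb'))[2]
for nm,lo,hi,w,z in [('therm',(22,150,80),(35,255,255),(240,310,305,345),12),('cup',(0,0,165),(180,40,255),(190,225,305,345),34)]:
    for t in (t0,t1):
        m=cv2.inRange(cv2.cvtColor(t['color'],cv2.COLOR_BGR2HSV),lo,hi)[w[0]:w[1],w[2]:w[3]]; ys,xs=np.nonzero(m)
        print(nm,len(xs),ray(t,xs.mean()+w[2],ys.mean()+w[0],z)[:2].round(1))
st=env.read_state();print(st['time_s'],st['ft_force'].round(1))
env.finish_job()
E
```

```text
therm 288 [413.8  -4.3]
therm 278 [413.7  -4.1]
cup 177 [569.5  -1.7]
cup 214 [569.3  -1.6]
32.4 [ 1.1 -1.2 -0.1]
the job is handed in; nothing more can be done
```

The whole job is done and handed in at 32.4 s. The report on hand-in gives no verdict, so this rests on my own checks.

- **Trays:** The jar stands upright in the red tray, the bottle stands upright in the blue tray, and the carton lies in the green tray with its cross on top. All three look well centred in the wrist pictures taken after release and in the last scene view.
- **Reel:** I turned it to the key (about 15° yaw), and it went down over the spindle with no contact force. After release its centre measured (558.0, −404.5) against the spindle's (559.2, −404.8), about 1 mm apart. Its apparent size fits an underside height of 12 mm, and the last scene view shows it sitting low with the spindle standing out of it.
- **Bystanders:** The cup and the thermometer moved less than 0.5 mm between the first and last top views. I never gripped the look-alikes.
- **Disagreements:** The wrist camera read about 1.3 mm off along the jaw direction. The first move over the spindle also stopped about 2 mm short sideways; I corrected that by sighting the key through the bore before lowering the reel.

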